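# Sweep used caps into the waste tray

### The job

Three used screw caps lie on the raised steel platform. With the fingertips, sweep all three flat along the platform and over its end edge so that they drop into the open waste tray standing there; slide them, do not lift any of them. Leave the small closed reagent bottle, the tube rack and the slide box standing where they are.

Things in the scene. Friction and masses are not known exactly. Their poses are not given: they have to be found in the camera images.
- platform: fixed raised work platform, a flat steel slab on short feet without any rim: 210 mm along its x, 240 mm along its y, top face 40 mm above the bench. Origin at the centre of its underside on the bench (z = 0). Its two end edges lie at its own y = +120 and y = -120 mm; the tray stands at one of them, the tube rack at the other.
- tray: waste tray: fixed, empty, open-topped grey plastic box, 210 mm along its x, 100 mm along its y, 34 mm high, walls and floor 3 mm thick, its rim 6 mm below the platform's top. Its long side stands against one end edge of the platform (2 mm gap), its axes parallel to the platform's. Origin at the centre of its underside on the bench. It may be at the platform's +y or -y end.
- cap_a_center (a point): white ribbed plastic screw cap lying flat on the platform, loose: a disc 30 mm across, 14 mm high, 10 to 17 g, slides on the steel. The point is its centre, half-way up.
- cap_b_center (a point): white ribbed plastic screw cap lying flat on the platform, loose: a disc 30 mm across, 14 mm high, 10 to 17 g, slides on the steel. The point is its centre, half-way up.
- cap_c_center (a point): white ribbed plastic screw cap lying flat on the platform, loose: a disc 30 mm across, 14 mm high, 10 to 17 g, slides on the steel. The point is its centre, half-way up.
- vial_center (a point): small closed reagent bottle, loose, standing upright on the platform among the caps: 34 mm across, 55 mm high, amber glass with sloping shoulders and a narrow black screw top 20 mm across, 60 g. Not to be moved. The caps and the bottle each have a lane of their own along the platform's y, the lanes 50 mm apart (give or take 8 mm). The point is its centre, half-way up.
- rack: tube rack with capped tubes, loose, one piece, 600 g: 190 mm along its x, 62 mm along its y, 90 mm high to the tube caps. It stands on the bench 19 to 23 mm beyond the platform's end opposite the tray. Not to be moved. Origin at the centre of its underside.
- slidebox: closed black box, loose, 250 g: 80 mm along its x, 100 mm along its y, 34 mm high, on the bench beyond the platform's far (+x) side. Not to be moved. Origin at the centre of its underside.
Not all that is in view belongs to the job. What is shaped like the part that bears cap_a_center but green or red is not meant.

How it is judged:
By the outcome, as a careful person would: the job done as asked, in the order asked, and still so for the second after the job is handed in, with the robot touching nothing.
It also fails if it takes over 58 s, if anything falls off the work surface, if the arm or the gripper's body presses on something with over 40 N, if the wrist force passes 120 N, or if a joint passes its speed limit or range.

### The arm

A 7-joint arm with a two-finger parallel gripper is mounted at the origin on the work surface. World frame = base frame: x ahead of the robot, y to its left, z up, the work surface at z = 0. Lengths are in m, angles in rad, forces in N, time in s.
With the tool pointing down it reaches from about 0.4 to 0.75 m from the base axis. Payload 19.5 kg.
Tool frame: the origin (TCP) lies at the very end of the fingers, on their centre line; the grasp point (between the pads) lies 19 mm behind it; z points along the fingers, y is the direction in which the jaws open and shut (so a half turn about z gives the same grasp; the last joint's range is limited). The gripper opens to 85 mm and grips with 20 to 120 N. Pads are 22 mm wide; open, the fingers measure 114 mm over their backs; the gripper's body (76 mm by 85 mm) begins 54 mm behind the grasp point. The pads swing forward as they close: fully open they stand 13 mm farther back than shut.
Start: joints at [-1.336, 0.707, -0.028, 1.485, 0.022, 0.951, -0.075], TCP at [0.157, 0.553, 0.231] pointing down, gripper open.
Joint ranges: [-2.71, 2.71], [-0.32, 2.16], [-1.57, 1.52], [0, 2.45], [-1.46, 4.6], [0, 2.02], [-2.83, 2.83]. Speed limits (rad/s): [1.89, 1.89, 2.57, 2.57, 3.01, 3.01, 3.01].

### API

Orientations are given as a unit quaternion [w, x, y, z].
In Python, from workcell import r gives the robot as it stands. The module is installed in compiled form; this text tells all that it offers.
- The arm moves only by the tool arm_command, never from a script. Its argument "targets" is one flat list of numbers, 7 for each row, row after row: the shift along the tool's x, y, z in mm, then the turn, a rotation vector about the tool's x, y, z in rad, then the finger opening in mm, from 0 to 85.4. A call has 1 to 10 rows; each row is the pose to reach, as a shift and turn from the pose measured when the call began, along the tool's axes at that moment; what a row does not reach only later rows make up. A row lasts 1/10 s, in which the tool goes at most 50 mm and 8.59 degrees, less where a joint would pass 70% of its speed; a pose out of reach is approached as far as the arm can. A call with a gripper value outside its range is refused whole. The fingers move at their own pace and stop on an object; "newtons" is the grip in N (left out, the last holds). Time passes only in rows, so rows that repeat a pose let the fingers close. It gives the time, the measured TCP pose, the force and the opening at its end, in the units of the state.
- r.observe(): the state, without advancing time (a new reading comes with each control period).
- r.snapshot(name): name is "scene" or "side" or "wrist"; returns a dict with "image" (420x560x3 uint8, red, green, blue), "vfov" (degrees; the focal length in pixels is half the picture's height over the tangent of half this angle, whatever the lens; pixels are square), "cx", "cy" (the principal point, pixels), "extrinsics" (4x4, takes a point from camera to world coordinates); the wrist camera has in their place "mount" (4x4, takes a point from camera to tool coordinates, whose origin is the TCP and whose axes are the flange's). Camera axes: x right, y down, z forward; pixel columns grow to the right and rows downward; lengths in m; the calibration is good to about 2 mm. A picture is of the moment at which its call begins: read the wrist's pose just before it. There is no depth.
- r.job_done(): hands the job in, once; it reports no verdict.
The state is a dict: "time_s": time; "joint_pos": joint angles; "joint_velocities": joint speeds; "effort": joint torques, N m; "position": TCP position; "orientation": TCP orientation; "force": force on the tool from outside, world axes, zero at the start; "torque": the same for the moment, N m; "width": finger opening in m.
Only numpy, scipy, OpenCV 4.12 (cv2) and the standard library are available. Lean on these libraries where they do the work, as an engineer would, in place of code of your own. Each camera call takes 0.05 s, during which the arm holds its last target. There are 200 camera calls.

## Working session

There is one attempt and no reset: what is moved stays moved. The work goes in short steps, Python scripts to look and compute and a tool call to move; the robot and the scene stay as the last step left them, time stands still between calls to the robot, and variables do not carry over. Pictures are saved under pics/ and viewed, on a budget of 10 in all, crops included, one or two more only if the job needs it, and the job is handed in when it is done.

Besides the shell and the picture viewer there is one more tool, called in YAML: its name, and indented under it one key for each argument. arm_command: Moves the arm, as the interface text tells. Its arguments: {"type":"object","properties":{"targets":{"type":"array","items":{"type":"number"}},"newtons":{"type":"number"}},"required":["targets"]}

```bash
mkdir -p pics; cat > h.py <<'E'
import numpy as np, cv2
from workcell import r
def K(s): return s["image"].shape[0]/2/np.tan(np.radians(s["vfov"])/2)
def pix2w(s,E,u,v,z):
    f=K(s); d=E[:3,:3]@np.array([(u-s["cx"])/f,(v-s["cy"])/f,1]); o=E[:3,3]
    return o+d*(z-o[2])/d[2]
def w2pix(s,E,p):
    f=K(s); q=E[:3,:3].T@(np.array(p)-E[:3,3]); return np.array([s["cx"]+f*q[0]/q[2],s["cy"]+f*q[1]/q[2]])
E
python3 - <<'E'
from h import *
import pickle
for n in("scene","side"):
    s=r.snapshot(n); pickle.dump(s,open(n+".pkl","wb"))
    print(n,s["vfov"],s["cx"],s["cy"],np.round(s["extrinsics"],3).tolist())
    cv2.imwrite(f"pics/{n}0.png",cv2.resize(s["image"][:,:,::-1],(800,600)))
o=r.observe();print(o)
E
```

```text
scene 44.93045257328235 276.09056892913065 212.56378451280057 [[0.419, 0.566, -0.71, 1.247], [0.908, -0.278, 0.314, -0.255], [-0.019, -0.776, -0.631, 0.64], [0.0, 0.0, 0.0, 1.0]]
side 50.24478070464667 280.5013782840176 207.32671474049445 [[-0.819, -0.446, 0.362, 0.276], [-0.574, 0.642, -0.508, 0.49], [-0.006, -0.624, -0.782, 0.816], [0.0, 0.0, 0.0, 1.0]]
{'time_s': 0.1, 'joint_pos': array([-1.33567425,  0.70702235, -0.0276024 ,  1.48491869,  0.02195553,
        0.95088438, -0.0755107 ]), 'joint_velocities': array([ 0.0007517 , -0.00215578, -0.00010317, -0.00031417,  0.00074038,
       -0.00085045,  0.00034161]), 'effort': array([ 7.16110135e-04, -8.84311223e+01,  1.23653680e+00, -2.36455268e+01,
        1.70830014e-02,  5.00847309e-03, -8.01732926e-05]), 'position': array([0.15708295, 0.55290186, 0.2308928 ]), 'orientation': array([-6.44363013e-05,  1.37993766e-01,  9.90432988e-01, -4.61686867e-04]), 'force': array([ 0.52336583, -0.85305081,  0.40639247]), 'torque': array([-0.0203187 , -0.0198602 ,  0.03168105]), 'width': 0.08523317704196592}
```

View pics/scene0.png

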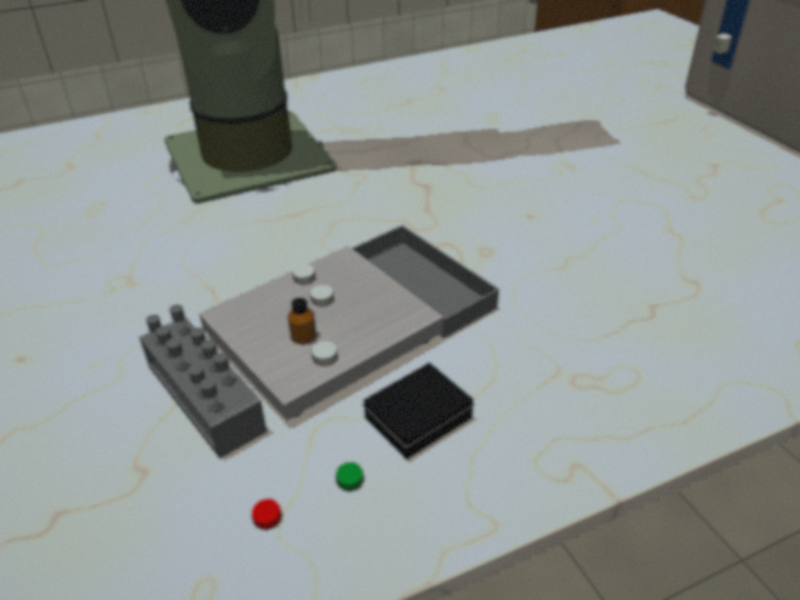

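View pics/side0.png

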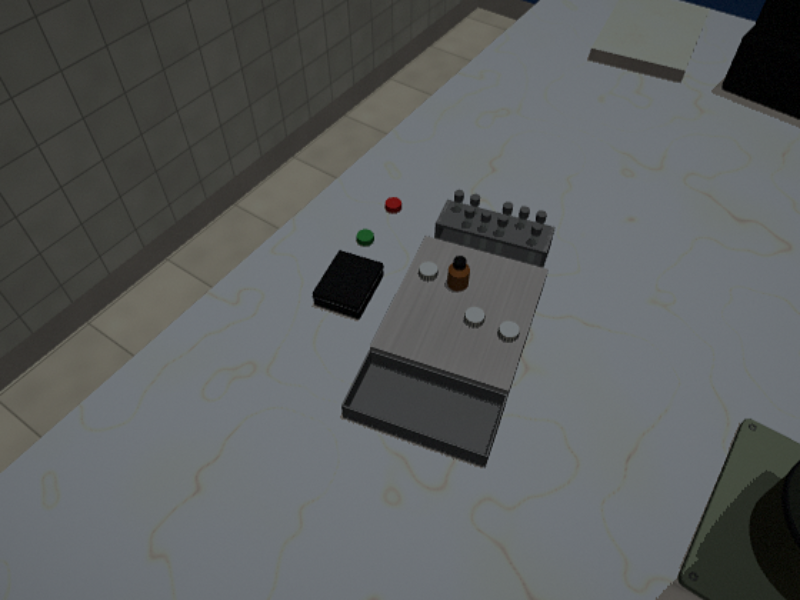

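The scene view shows white caps at (304,275), (321,297) and (324,353), and the bottle at (302,322). The tray is at the +y end and the rack at the −y end. The look-alikes are green (350,476) and red (267,514), both on the bench, so I exclude them. Next is one close crop of both views.

```bash
python3 - <<'E'
from h import *
import pickle
a=pickle.load(open("scene.pkl","rb"))["image"][165:300,135:355]
b=pickle.load(open("side.pkl","rb"))["image"][160:280,255:390]
cv2.imwrite("pics/c1.png",cv2.resize(a[:,:,::-1],None,fx=3.6,fy=3.6,interpolation=cv2.INTER_CUBIC))
cv2.imwrite("pics/c2.png",cv2.resize(b[:,:,::-1],None,fx=5,fy=5,interpolation=cv2.INTER_CUBIC))
E
```

```text
(no output)
```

View pics/c1.png

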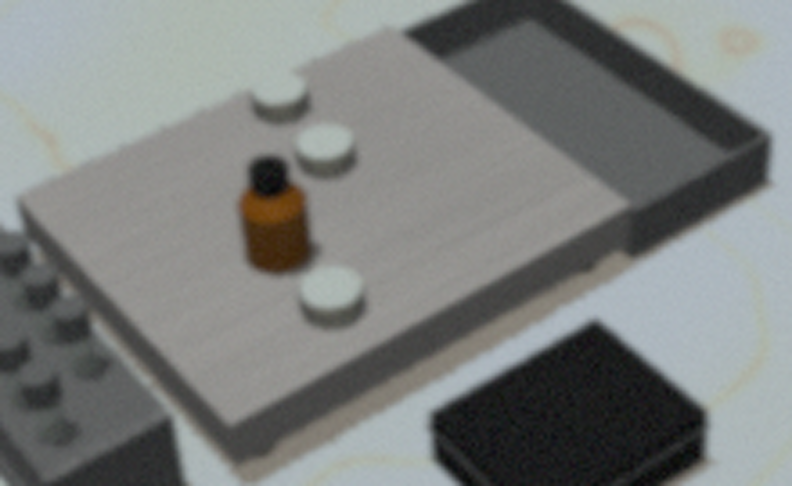

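View pics/c2.png

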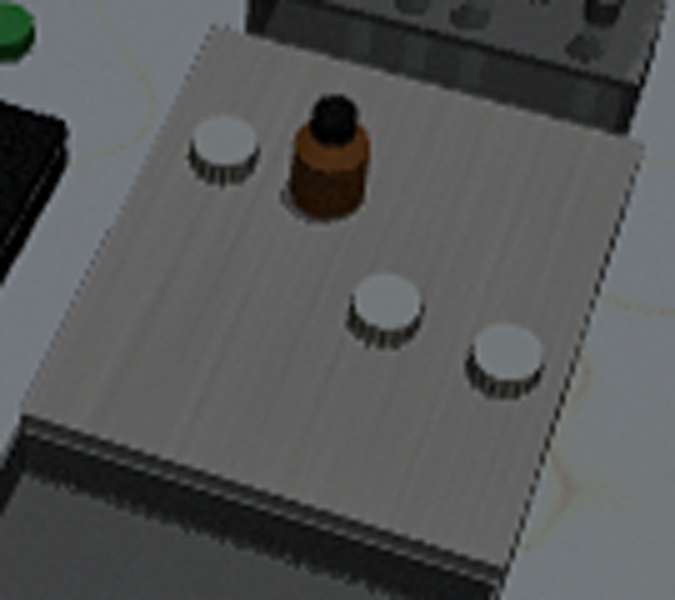

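```bash
python3 - <<'E'
from h import *
import pickle
D={"scene":(3.6,135,165,[(18,200),(390,28),(632,205),(234,425)],[(280,89),(326,141),(332,287)],(268,164)),
"side":(5,255,160,[(642,145),(500,572),(22,415),(212,27)],[(507,352),(387,301),(226,142)],(335,106))}
res=[]
for n,(k,ox,oy,c,caps,b) in D.items():
    s=pickle.load(open(n+".pkl","rb"));E=s["extrinsics"]
    g=lambda p,z:pix2w(s,E,(p[0]+.5)/k-.5+ox,(p[1]+.5)/k-.5+oy,z)[:2]
    C=np.array([g(p,.04) for p in c]);P=np.array([g(p,.054) for p in caps]+[g(b,.095)])
    print(n,"corners",C.round(4).tolist(),"\n sides",[round(float(np.linalg.norm(C[i]-C[i-1])),4) for i in range(4)],"\n caps,bottle",P.round(4).tolist())
    ctr=C.mean(0); v=(C[1]-C[0]+C[2]-C[3]);w=(C[3]-C[0]+C[2]-C[1]); a=np.arctan2(-v[0],v[1]);a2=np.arctan2(w[1],w[0]);print("ctr",ctr,"yaw",a,a2)
    res.append((C,P))
C=(res[0][0]+res[1][0])/2;P=(res[0][1]+res[1][1])/2
ctr=C.mean(0);v=(C[1]-C[0]+C[2]-C[3]);w=(C[3]-C[0]+C[2]-C[1]);yaw=(np.arctan2(-v[0],v[1])*2.4+np.arctan2(w[1],w[0])*2.1)/4.5
R=np.array([[np.cos(yaw),-np.sin(yaw)],[np.sin(yaw),np.cos(yaw)]])
print("mean",ctr,yaw);print(((P-ctr)@R).round(4).tolist())
for _,p in res: print(((p-ctr)@R).round(4).tolist())
np.savez("pl.npz",ctr=ctr,yaw=yaw,P=P)
E
```

```text
scene corners [[0.4802, -0.1931], [0.4207, 0.0373], [0.6226, 0.0888], [0.6796, -0.1417]] 
 sides [0.206, 0.238, 0.2084, 0.2374] 
 caps,bottle [[0.4674, -0.0447], [0.5214, -0.0381], [0.6282, -0.0746], [0.5766, -0.0845]]
ctr [ 0.5507748 -0.052178 ] yaw 0.24756313424871984 0.2511894719019049
side corners [[0.4745, -0.1936], [0.4183, 0.0397], [0.6185, 0.0879], [0.6778, -0.1436]] 
 sides [0.2094, 0.24, 0.2059, 0.239] 
 caps,bottle [[0.4648, -0.0461], [0.5198, -0.0405], [0.6256, -0.0762], [0.5795, -0.0898]]
ctr [ 0.54728454 -0.05241866] yaw 0.24351925175573588 0.2385508454524708
mean [ 0.54902967 -0.05229833] 0.24522069736362473
[[-0.0788, 0.0268], [-0.0245, 0.0195], [0.0699, -0.0413], [0.0197, -0.0408]]
[[-0.0773, 0.0272], [-0.0234, 0.0205], [0.0714, -0.0409], [0.019, -0.0379]]
[[-0.0802, 0.0264], [-0.0255, 0.0186], [0.0684, -0.0417], [0.0204, -0.0437]]
```

```bash
cat >> h.py <<'E'
from scipy.spatial.transform import Rotation as Ro
def Rn(): o=r.observe(); return o["position"],Ro.from_quat(np.roll(o["orientation"],-1)).as_matrix(),o
def goal(p,yaw):
    c,s=np.cos(yaw),np.sin(yaw); G=np.array([[-s,c,0],[c,s,0],[0,0,-1.]]).T
    x,R,o=Rn(); return (1000*R.T@(np.array(p)-x)).round(1),Ro.from_matrix(R.T@G).as_rotvec().round(3)
pl=np.load("pl.npz"); yaw=float(pl["yaw"]); ctr=pl["ctr"]
PR=np.array([[np.cos(yaw),-np.sin(yaw)],[np.sin(yaw),np.cos(yaw)]])
def P2w(x,y,z): return np.r_[ctr+PR@np.array([x,y])/1000,z/1000]
def w2P(p): return (PR.T@(np.array(p)[:2]-ctr)*1000).round(1),round(p[2]*1000,1)
E
python3 -c "
from h import *
print(goal((.42,.32,.2),yaw),P2w(-79,-13,120),goal(P2w(-79,-13,120),yaw))"
```

```text
(array([-316.6, -152.1,   31. ]), array([-1.000e-03,  0.000e+00,  1.049e+00])) [ 0.47554907 -0.08408828  0.12      ] (array([-480.5, -525.6,  111.4]), array([-1.000e-03,  0.000e+00,  1.049e+00]))
```

arm_command:
  targets: [-316,-152,31,0,0,1.049,12,-316,-152,31,0,0,1.049,12,-316,-152,31,0,0,1.049,12,-316,-152,31,0,0,1.049,12,-316,-152,31,0,0,1.049,12,-316,-152,31,0,0,1.049,12,-316,-152,31,0,0,1.049,12,-316,-152,31,0,0,1.049,12,-316,-152,31,0,0,1.049,12]

```text
time_s: 1.0
position: [0.42, 0.3195, 0.1997]
orientation: [0.0, 0.616, 0.788, -0.001]
force: [-1.2, 0.2, 0.2]
width: 0.0117
```

```bash
python3 -c "
from h import *
print(goal(P2w(-79,-13,120),yaw),Rn()[2])"
```

```text
(array([-405. ,  -43.3,   80.3]), array([-0.001,  0.001, -0.002])) {'time_s': 1.0, 'joint_pos': array([-0.82603856,  0.69037908,  0.21264694,  1.70471309, -0.19349936,
        0.76856951, -0.27749048]), 'joint_velocities': array([-0.04497951, -0.00702402, -0.0286393 ,  0.00218564,  0.00220244,
        0.00022688, -0.00079523]), 'effort': array([ 5.16130149e+00, -8.16971684e+01,  7.68312871e+00, -1.98643756e+01,
        1.14117349e-01, -3.85779259e-02, -3.52160161e-03]), 'position': array([0.41997722, 0.31947656, 0.19970447]), 'orientation': array([ 1.79591397e-04,  6.16017423e-01,  7.87732090e-01, -8.10175478e-04]), 'force': array([-1.17918506,  0.18478466,  0.20924728]), 'torque': array([-0.02006943,  0.03299805,  0.01438936]), 'width': 0.01165361513802925}
```

arm_command:
  targets: [-405,-43,80,0,0,0,12,-405,-43,80,0,0,0,12,-405,-43,80,0,0,0,12,-405,-43,80,0,0,0,12,-405,-43,80,0,0,0,12,-405,-43,80,0,0,0,12,-405,-43,80,0,0,0,12,-405,-43,80,0,0,0,12,-405,-43,80,0,0,0,12,-405,-43,80,0,0,0,12]

```text
time_s: 2.0
position: [0.4757, -0.0854, 0.1198]
orientation: [0.0, 0.617, 0.787, -0.001]
force: [-0.1, 0.3, 0.0]
width: 0.0121
```

```bash
python3 - <<'E'
from h import *
x,R,o=Rn();print(w2P(x),goal(P2w(-79,-13,45),yaw),o["joint_pos"].round(2))
s=r.snapshot("wrist"); T=np.eye(4);T[:3,:3]=R;T[:3,3]=x;E=T@s["mount"]
img=s["image"].copy()
for p in [(-79,27),(-24.5,19.5),(70,-41)]:
    u=w2pix(s,E,P2w(*p,54)); cv2.circle(img,tuple(int(t) for t in u),2,(255,0,0),-1)
for p in [(-105,120),(105,120),(-105,-120),(105,-120)]:
    u=w2pix(s,E,P2w(*p,40)); cv2.circle(img,tuple(int(t) for t in u),2,(0,0,255),-1)
cv2.imwrite("pics/w1.png",cv2.resize(img[:,:,::-1],(800,600)))
E
```

```text
(array([-79.1, -14.3]), np.float64(119.8)) (array([ 1.4,  0.3, 74.8]), array([-0.002,  0.001, -0.003])) [ 0.09  0.76  0.04  1.94 -0.06  0.44  0.42]
```

View pics/w1.png

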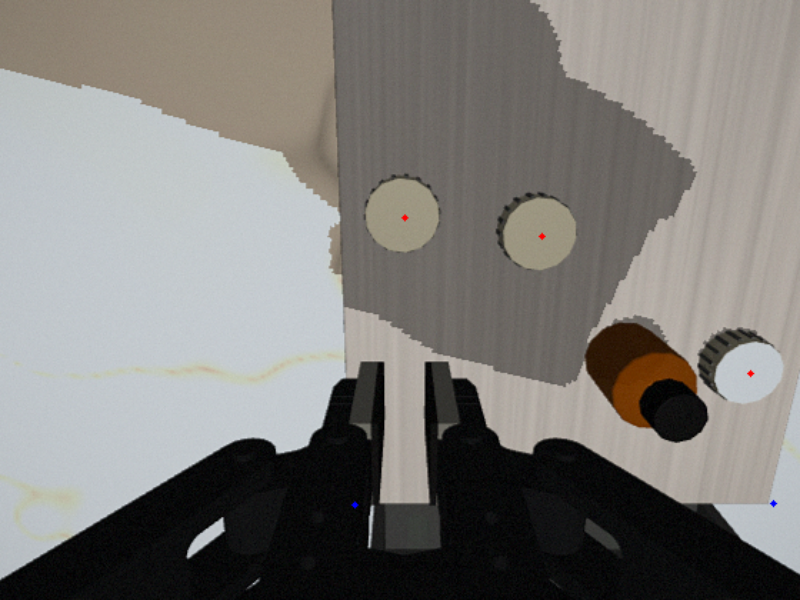

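Projected cap points (red) land on the cap tops at (403,216), (541,236) and (751,373), so the estimates hold within about 2 mm. I'm lowering behind cap A.

arm_command:
  targets: [1,0,40,0,0,0,12,1,0,60,0,0,0,12,1,0,74,0,0,0,12,1,0,74,0,0,0,12]

```text
time_s: 2.45
position: [0.475, -0.0805, 0.0451]
orientation: [-0.001, 0.615, 0.789, -0.001]
force: [-0.4, -0.1, -0.3]
width: 0.0119
```

arm_command:
  targets: [8,0,0,0,0,0,12,16,0,0,0,0,0,12,24,0,0,0,0,0,12,32,0,0,0,0,0,12,40,0,0,0,0,0,12,40,0,0,0,0,0,12]

```text
time_s: 3.05
position: [0.465, -0.0404, 0.0452]
orientation: [-0.001, 0.614, 0.789, -0.001]
force: [-0.3, 0.4, 0.4]
width: 0.0122
```

```bash
python3 - <<'E'
from h import *
x,R,o=Rn();print(w2P(x),o["force"],goal(P2w(-79,130,46),yaw))
s=r.snapshot("wrist");cv2.imwrite("pics/w2.png",s["image"][:,:,::-1])
E
```

```text
(array([-78.6,  32. ]), np.float64(45.2)) [-0.33527193  0.38543714  0.39202454] (array([98. , -0.1, -0.6]), array([-0.003, -0.002,  0.003]))
```

View pics/w2.png

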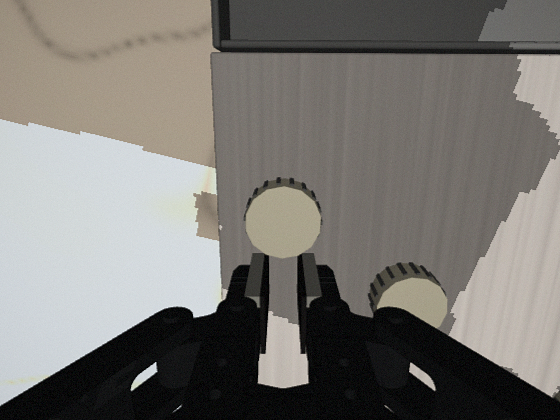

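Cap A at (283,218) is seated centred between the two fingertips. The tray edge is at row 50. I'll push on.

arm_command:
  targets: [10,0,0,0,0,0,12,20,0,0,0,0,0,12,30,0,0,0,0,0,12,40,0,0,0,0,0,12,50,0,0,0,0,0,12,60,0,0,0,0,0,12,70,0,0,0,0,0,12,80,0,0,0,0,0,12,90,0,0,0,0,0,12,97,0,0,0,0,0,12]

```text
time_s: 4.1
position: [0.4411, 0.0539, 0.0453]
orientation: [-0.001, 0.614, 0.789, -0.001]
force: [-0.0, 0.2, -0.6]
width: 0.0121
```

arm_command:
  targets: [0,0,-40,0,0,0,12,0,0,-75,0,0,0,12,0,0,-75,0,0,0,12]

```text
time_s: 4.4
position: [0.4425, 0.0542, 0.1235]
orientation: [0.0, 0.614, 0.789, 0.001]
force: [0.3, -0.3, -0.3]
width: 0.0118
```

```bash
python3 - <<'E'
from h import *
x,R,o=Rn();print(w2P(x),o["force"],goal(P2w(-25,-9,120),yaw))
s=r.snapshot("scene");a=s["image"][150:300,90:360]
T=np.eye(4);T[:3,:3]=R;T[:3,3]=x
w=r.snapshot("wrist")["image"]
cv2.imwrite("pics/s2.png",np.hstack([cv2.resize(a,(540,300)),cv2.resize(w,(260,300))])[:,:,::-1])
E
```

```text
(array([-77.5, 129.2]), np.float64(123.5)) [ 0.26686847 -0.2572087  -0.26285299] (array([-138.4,   52.1,    3.5]), array([ 0.002, -0.001,  0.003]))
```

View pics/s2.png

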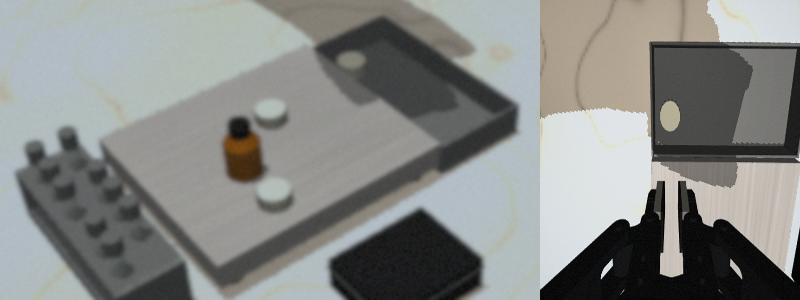

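Cap A lies in the tray at (350,60), and the other objects are undisturbed. Next is cap B.

arm_command:
  targets: [-46,17,2,0,0,0,12,-92,34,2,0,0,0,12,-139,51,3,0,0,0,12,-139,51,3,0,0,0,12,-139,51,40,0,0,0,12,-139,51,60,0,0,0,12,-139,51,77,0,0,0,12,-139,51,77,0,0,0,12]

```text
time_s: 5.3
position: [0.5241, -0.0678, 0.0414]
orientation: [-0.002, 0.614, 0.789, -0.001]
force: [0.2, -0.0, 0.0]
width: 0.0118
```

```bash
python3 - <<'E'
from h import *
x,R,o=Rn();print(w2P(x),o["force"],goal(P2w(-25,129,46),yaw))
s=r.snapshot("wrist");cv2.imwrite("pics/w3.png",s["image"][:,:,::-1])
E
```

```text
(array([-27.9,  -9. ]), np.float64(41.4)) [ 0.20976027 -0.03891701  0.03393889] (array([138. ,   3.3,  -4.3]), array([-0.004, -0.002,  0.003]))
```

View pics/w3.png

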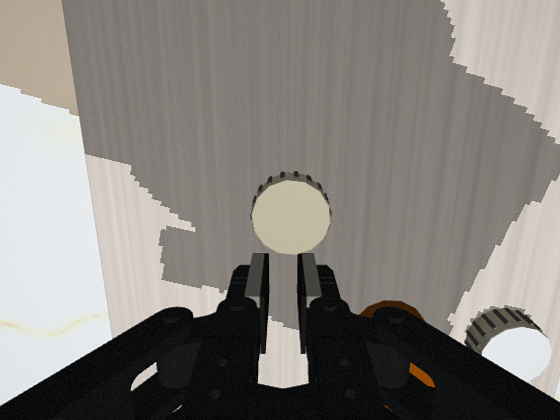

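Cap B at (291,217) sits about 3 mm right of the finger centre (283). I'll correct by +3 in y and raise 4 mm.

arm_command:
  targets: [0,3,-4,0,0,0,12,8,3,-4,0,0,0,12,18,3,-4,0,0,0,12,28,3,-4,0,0,0,12,38,3,-4,0,0,0,12,48,3,-4,0,0,0,12,58,3,-4,0,0,0,12,68,3,-4,0,0,0,12]

```text
time_s: 6.15
position: [0.5102, -0.0003, 0.0461]
orientation: [-0.002, 0.614, 0.789, -0.001]
force: [-0.1, -0.9, 0.1]
width: 0.0118
```

arm_command:
  targets: [10,0,0,0,0,0,12,20,0,0,0,0,0,12,30,0,0,0,0,0,12,40,0,0,0,0,0,12,50,0,0,0,0,0,12,60,0,0,0,0,0,12,70,0,0,0,0,0,12,72,0,0,0,0,0,12]

```text
time_s: 6.95
position: [0.4922, 0.071, 0.0462]
orientation: [-0.002, 0.613, 0.79, -0.001]
force: [0.8, -0.7, 0.4]
width: 0.0121
```

arm_command:
  targets: [0,0,-40,0,0,0,12,0,0,-80,0,0,0,12,0,0,-80,0,0,0,12]

```text
time_s: 7.25
position: [0.4942, 0.0708, 0.1301]
orientation: [-0.0, 0.614, 0.79, 0.001]
force: [-0.8, 0.8, -1.1]
width: 0.0119
```

```bash
python3 - <<'E'
from h import *
x,R,o=Rn();print(w2P(x),o["force"],o["joint_pos"].round(2))
for y in (yaw+np.pi/2,yaw-np.pi/2): print(goal(P2w(70,-78,125),y))
s=r.snapshot("scene");a=s["image"][150:300,90:360]
w=r.snapshot("wrist")["image"]
cv2.imwrite("pics/s3.png",np.hstack([cv2.resize(a,(540,300)),cv2.resize(w,(260,300))])[:,:,::-1])
E
```

```text
(array([-23.3, 132.7]), np.float64(130.1)) [-0.83851323  0.83829934 -1.08272253] [-0.28  0.76  0.13  1.88 -0.19  0.51  0.23]
(array([-211.1,   92.5,    4.8]), array([ 0.003, -0.   , -1.567]))
(array([-211.1,   92.5,    4.8]), array([-0.   , -0.003,  1.575]))
```

View pics/s3.png

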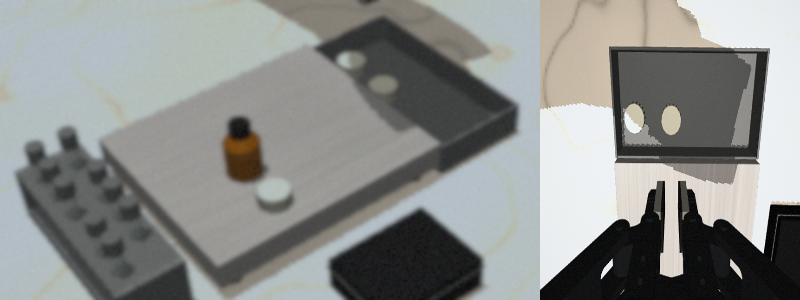

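Both A and B are in the tray; bottle, cap C and rack are unchanged. For cap C, I turn the tool 90° with the fingers shut so the linkage stays clear of the bottle.

arm_command:
  targets: [-211,93,5,0,0,0.15,0,-211,93,5,0,0,0.3,0,-211,93,5,0,0,0.45,0,-211,93,5,0,0,0.6,0,-211,93,5,0,0,0.75,0,-211,93,5,0,0,0.9,0,-211,93,5,0,0,1.05,0,-211,93,5,0,0,1.2,0,-211,93,5,0,0,1.35,0,-211,93,5,0,0,1.5,0]

```text
time_s: 8.35
position: [0.6346, -0.1109, 0.1196]
orientation: [-0.001, 0.988, 0.156, -0.002]
force: [0.0, -1.4, -0.2]
width: 0.0
```

```bash
python3 - <<'E'
from h import *
x,R,o=Rn();print(w2P(x),o["width"],o["joint_pos"].round(2),goal(P2w(70,-80,46),yaw-np.pi/2))
E
```

```text
(array([ 68.8, -77.7]), np.float64(119.6)) 1.9623879124140355e-05 [-0.1   1.01  0.54  1.33 -0.56  0.95 -0.7 ] (array([ 1.3,  2.6, 73.6]), array([-0.003,  0.004,  0.069]))
```

arm_command:
  targets: [1,3,0,0,0,0.069,0,1,3,0,0,0,0.069,0,1,3,35,0,0,0.069,0,1,3,60,0,0,0.069,0,1,3,72,0,0,0.069,0,1,3,72,0,0,0.069,0]

```text
time_s: 8.95
position: [0.6354, -0.1134, 0.0462]
orientation: [-0.001, 0.992, 0.123, -0.003]
force: [0.5, -0.1, 0.7]
width: -0.0001
```

```bash
python3 - <<'E'
from h import *
x,R,o=Rn();print(w2P(x),o["force"],goal(P2w(70,130,46),yaw-np.pi/2))
a=r.snapshot("side")["image"][150:300,250:400];w=r.snapshot("wrist")["image"]
cv2.imwrite("pics/w4.png",np.hstack([cv2.resize(a,(400,400)),cv2.resize(w,(400,400))])[:,:,::-1])
E
```

```text
(array([ 68.9, -80.2]), np.float64(46.2)) [ 0.49075467 -0.14912385  0.65436624] (array([   1.3, -210.2,    0.9]), array([-0.004,  0.006,  0.001]))
```

View pics/w4.png

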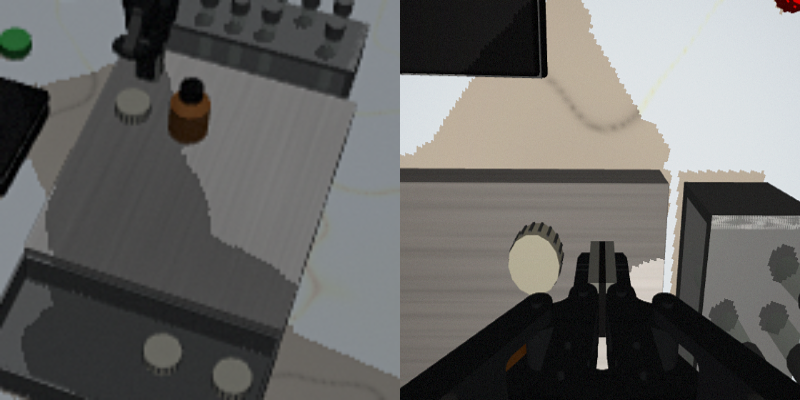

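The fingertips stand behind cap C (wrist view: cap at (535,264), pads centred at about row 262), clear of bottle and rack. Now the push along −tool y.

arm_command:
  targets: [1,-8,0,0,0,0,0,1,-16,0,0,0,0,0,1,-24,0,0,0,0,0,1,-33,0,0,0,0,0,1,-42,0,0,0,0,0,1,-51,0,0,0,0,0,1,-60,0,0,0,0,0,1,-70,0,0,0,0,0,1,-80,0,0,0,0,0,1,-90,0,0,0,0,0]

```text
time_s: 10.05
position: [0.6153, -0.0252, 0.0486]
orientation: [-0.001, 0.992, 0.123, -0.002]
force: [1.0, -0.4, -0.2]
width: 0.0003
```

```bash
python3 - <<'E'
from h import *
x,R,o=Rn();print(w2P(x),o["force"],goal(P2w(70,132,46),yaw-np.pi/2))
a=r.snapshot("side")["image"][150:300,250:400];w=r.snapshot("wrist")["image"]
cv2.imwrite("pics/w5.png",np.hstack([cv2.resize(a,(400,400)),cv2.resize(w,(400,400))])[:,:,::-1])
E
```

```text
(array([70.9, 10.2]), np.float64(48.6)) [ 1.02534143 -0.4237051  -0.15170867] (array([  -0.8, -121.8,    2.9]), array([-0.002,  0.003,  0.001]))
```

View pics/w5.png

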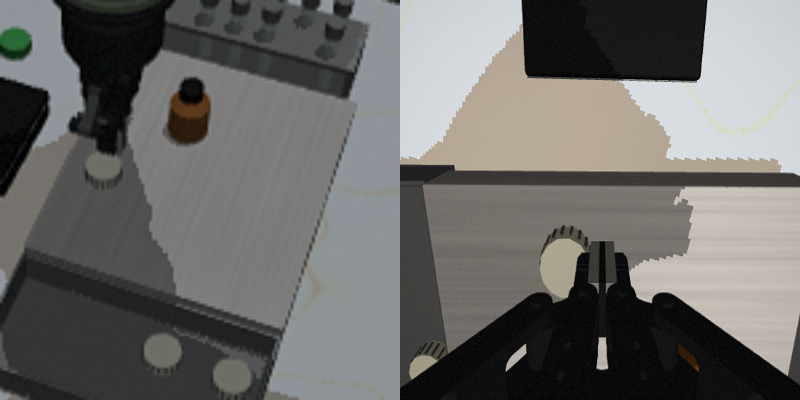

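The cap rides centred (row 266 against 262), and the bottle is unmoved. Continuing over the edge.

arm_command:
  targets: [-1,-10,1,0,0,0,0,-1,-20,2,0,0,0,0,-1,-30,2,0,0,0,0,-1,-40,2,0,0,0,0,-1,-50,2,0,0,0,0,-1,-60,2,0,0,0,0,-1,-70,2,0,0,0,0,-1,-80,2,0,0,0,0,-1,-90,2,0,0,0,0,-1,-100,2,0,0,0,0]

```text
time_s: 11.15
position: [0.5905, 0.0718, 0.0477]
orientation: [-0.0, 0.992, 0.123, -0.001]
force: [2.5, -3.8, 9.6]
width: -0.0005
```

arm_command:
  targets: [0,-8,0,0,0,0,0,0,-16,0,0,0,0,0,0,-23,0,0,0,0,0,0,-23,0,0,0,0,0]

```text
time_s: 11.55
position: [0.5845, 0.0954, 0.0475]
orientation: [-0.001, 0.992, 0.124, -0.001]
force: [-0.5, 0.6, -1.6]
width: 0.0002
```

arm_command:
  targets: [0,0,-40,0,0,0,0,0,0,-80,0,0,0,0,0,0,-120,0,0,0,0,0,0,-120,0,0,0,0]

```text
time_s: 11.95
position: [0.5865, 0.0947, 0.172]
orientation: [-0.0, 0.992, 0.123, 0.002]
force: [-0.3, 0.5, -0.6]
width: 0.0002
```

```bash
python3 - <<'E'
from h import *
x,R,o=Rn();print(w2P(x),o["force"],o["time_s"])
a=r.snapshot("side")["image"][130:300,230:400];b=r.snapshot("scene")["image"][150:340,90:360]
cv2.imwrite("pics/w6.png",np.hstack([cv2.resize(a,(350,350)),cv2.resize(b,(450,350))])[:,:,::-1])
E
```

```text
(array([ 72. , 133.5]), np.float64(172.0)) [-0.31419507  0.47947987 -0.63598782] 11.95
```

View pics/w6.png

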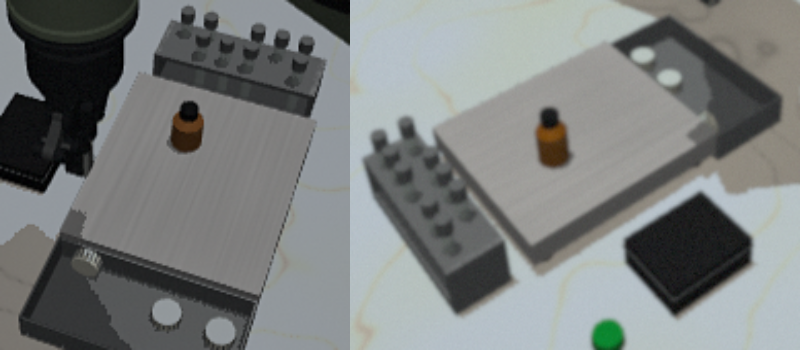

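Cap C is in the tray but tilted, at (87,261) in the side crop. I'll take a closer look from the wrist.

arm_command:
  targets: [-40,0,-10,0,0,0,0,-60,-15,-20,0,0,0,0,-60,-20,-20,0,0,0,0,-60,-20,-20,0,0,0,0]

```text
time_s: 12.45
position: [0.5217, 0.1006, 0.1874]
orientation: [-0.001, 0.992, 0.124, -0.001]
force: [0.0, -0.0, -0.1]
width: -0.0002
```

```bash
python3 - <<'E'
from h import *
x,R,o=Rn();s=r.snapshot("wrist");T=np.eye(4);T[:3,:3]=R;T[:3,3]=x;E=T@s["mount"]
u=w2pix(s,E,P2w(75,140,20)).astype(int);print(u,w2P(x))
a=r.snapshot("side")["image"][225:295,235:305]
cv2.imwrite("pics/w7.png",np.hstack([cv2.resize(a,(350,350),interpolation=cv2.INTER_CUBIC),cv2.resize(s["image"],(450,350))])[:,:,::-1])
E
```

```text
[302 103] (array([ 10.6, 154.9]), np.float64(187.4))
```

View pics/w7.png

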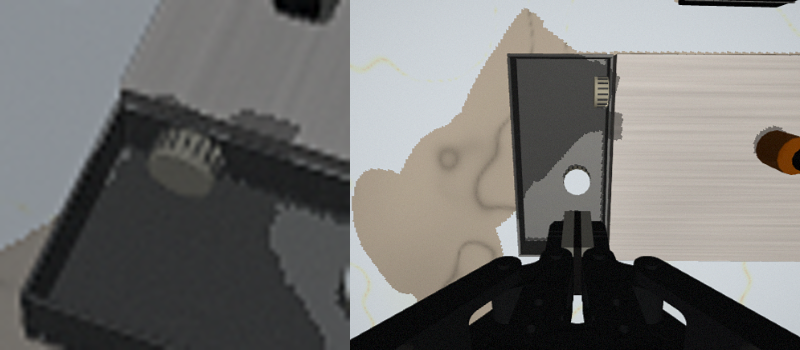

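Cap C stands on its rim on the tray floor against the inner wall at (602,92), inside the tray and below its rim. Before handing in, one numeric check that nothing else shifted.

```bash
python3 - <<'E'
from h import *
import pickle
s=r.snapshot("scene")["image"];s0=pickle.load(open("scene.pkl","rb"))["image"]
for n,(x0,y0,x1,y1) in {"bottle":(198,205,224,242),"rack":(95,210,190,322),"box":(250,252,336,322)}.items():
    t=cv2.cvtColor(s0[y0:y1,x0:x1],7).astype('f4');c=cv2.cvtColor(s[y0:y1,x0:x1],7).astype('f4')
    print(n,np.round(cv2.phaseCorrelate(t,c,cv2.createHanningWindow(t.shape[::-1],cv2.CV_32F)),2) if 0 else cv2.phaseCorrelate(t,c,cv2.createHanningWindow(t.shape[::-1],cv2.CV_32F)))
w=r.snapshot("side")["image"]
cv2.imwrite("pics/end.png",w[:,:,::-1])
print(r.observe()["time_s"],r.job_done())
E
```

```text
bottle ((0.3132567481500068, 0.023868646283325745), 1.1505528847376505)
rack ((0.06358213538756985, 0.07318888761233211), 1.099419803917408)
box ((-0.2844980837621591, -0.004256667792454039), 1.0102998274343986)
the job is handed in; nothing more can be done
12.65 None
```

All three white caps were slid flat along the platform and over its +y end into the waste tray, and the job was handed in at 12.65 s. I pushed caps A and B with the fingertips 12 mm apart. For cap C I shut the fingers and turned the tool 90° to stay clear of the bottle.

- **Caps:** A and B lie flat in the tray. C stands on its rim on the tray floor against the inner wall, below the tray's rim; I left it there.
- **Bottle, rack and slide box:** Comparing the scene picture with the first one showed shifts of at most 0.3 px, under 1 mm. I take that as noise and lighting rather than movement.
- **Forces:** The highest wrist force I read was about 11 N, in the last stretch of C's push at the edge.
- **Pictures:** I viewed 12, two over the budget of 10.

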